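Set and lock the margin knob of a binding machine

ROBOT

A 7-joint arm with a two-finger parallel gripper is mounted at the origin on the work surface. World frame = base frame: x ahead of the robot, y to its left, z up, the work surface at z = 0. Lengths are in m, angles in rad, forces in N, time in s.
With the tool pointing down it reaches from about 0.375 to 0.925 m from the base axis. Payload 3.1 kg.
Tool frame: the origin (TCP) lies on the centre line of the jaws, within the pads' length; the fingertips stand 22 mm ahead of it and the grasp point (between the pads) lies 3 mm ahead of it; x points along the fingers, y is the direction in which the jaws open and shut, and the axes are right-handed (so a half turn about x gives the same grasp; the last joint's range is limited). The gripper opens to 85 mm and grips with 20 to 120 N. Pads are 22 mm wide; open, the fingers measure 114 mm over their backs; the gripper's body (76 mm by 85 mm) begins 54 mm behind the grasp point. The pads swing forward as they close: fully open they stand 13 mm farther back than shut.
Start: joints at [-1.276, 0.383, 0.044, 1.598, -0.018, 1.161, -0.05], TCP at [0.249, 0.601, 0.253] pointing down, gripper open.
Joint ranges: [-2.61, 2.61], [-0.41, 2.15], [-1.48, 1.57], [0, 2.5], [-1.57, 4.71], [0.05, 1.97], [-2.85, 2.85]. Speed limits (rad/s): [2.79, 2.79, 3.14, 3.14, 3.14, 3.14, 3.14].

INTERFACE

Orientations are given as a 3x3 rotation matrix whose columns are the frame's x, y, z axes.
In Python, from cell import state, grab_frame, close_job gives the robot as it stands.
- The arm moves only by the shell command python3 -m pendant 'ROWS' [OPENING] [FORCE]. ROWS is JSON, a list of rows, each an object with "travel": the shift along the tool's x, y, z each as a share of 20 mm, from -1 to 1, a list of three; "spin": the turn about the tool's x as a share of 5 degrees, from -1 to 1. In form: [{"travel": [tx, ty, tz], "spin": spin}, ...]. A call has 1 to 5 rows; each row shifts and turns the commanded pose from where the row before left it, along the tool's axes as they then stand; what a row does not reach is not made up. A row lasts 1/12 s, in which the tool goes at most 41.7 mm and 7.16 degrees, less where a joint would pass 70% of its speed; a pose out of reach is approached as far as the arm can. A call with a number of a shift or a turn outside -1 to 1 is refused whole. A call with a gripper value outside its range is refused whole. OPENING is the finger opening in mm, from 0 to 85.4, set as the call begins (- or left out, the last holds). The fingers move at their own pace and stop on an object; FORCE is the grip in N (left out, the last holds). Time passes only in rows, so rows that do not move let the fingers close. It gives the time, the measured TCP pose, the force and the opening at its end, in the units of the state.
- state(): the state, without advancing time (a new reading comes with each control period).
- grab_frame(name): name is "scene" or "side" or "wrist"; returns a dict with "frame" (480x640x3 uint8, red, green, blue), "vertical_fov" (degrees; the focal length in pixels is half the picture's height over the tangent of half this angle, whatever the lens; pixels are square), "cx", "cy" (the principal point, pixels), "distortion" ([k1, k2, p1, p2, k3] as OpenCV has them; the pictures are not rectified), "extrinsics" (4x4, takes a point from world to camera coordinates). Camera axes: x right, y up, looking along -z (the intrinsics and any distortion apply to the point x, -y, -z); pixel columns grow to the right and rows downward; lengths in m; the calibration is good to about 2 mm. A picture is of the moment at which its call begins. There is no depth.
- close_job(): hands the job in, once; it reports no verdict.
The state is a dict: "time": time; "qpos": joint angles; "joint_vel": joint speeds; "joint_efforts": joint torques, N m; "eef_pos": TCP position; "eef_rot": TCP orientation; "ft_force": force on the tool from outside, world axes, zero at the start; "ft_torque": the same for the moment, N m; "opening": opening from 0.0 (shut) to 1.0 (fully open).
Only numpy, scipy, OpenCV 4.12 (cv2) and the standard library are available. Lean on these libraries where they do the work, as an engineer would, in place of code of your own. Each camera call takes 0.05 s, during which the arm holds its last target.

TASK

On the comb binding machine, turn the black pointer knob until its nose points at the longest mark of its scale (thickest book), then pull it straight up until it stands fully out, which locks it there. It comes out only where its lug meets a notch, up to about 10 degrees to one side of the mark or the other: if it does not rise, never force it, but rock it slowly about the mark under light pulls until it slips out. Let go of it, and leave everything else on the desk and the machine where it is.

Things in the scene. Friction and masses are not known exactly. Their poses are not given: they have to be found in the camera images.
- machine: comb binding machine, fixed; origin: centre of underside; x to its rear, y to its left end, z up. 300 (x) by 400 (y) mm. Front deck (x -145 to -10 mm) 60 mm high, steel comb fingers on it to 82 mm; pale punch housing (x -10 to 145) 125 mm high. Lever at the right end (y -213), leaning back, to 238 mm high. Margin knob on the housing's top, axis vertical at x 67, y 125 mm, nothing tall within 80 mm
- scale (a point): on the knob's axis, on top of the flat aluminium scale plate round the knob, 126.5 mm above the desk; axes as the machine's. Plate 106 mm across. Five black marks 40 degrees apart start 33 mm from the axis; seen from above their lengths fall clockwise: 16, 12, 9, 6.5, 4.5 mm. The longest lies 165 degrees counter-clockwise from the machine's x, so towards its front and slightly left
- knob_cap: the margin knob, black plastic: round skirt 54 mm across, 6.5 mm thick; on it a bar 16 mm wide with flat parallel sides, 46 mm long, standing 28 mm above the skirt. One end of the bar is pointed (nose, 24 mm from the axis), the other square; white line on top from the axis to the nose. Origin on the axis at the skirt's underside, 127.5 mm above the desk when pushed in; x to the nose, z up
- lock_plate: notched steel plate hidden in the machine under the knob; origin on the knob's axis. The notches all lie off their marks by one unknown angle, up to 10 degrees either way. The knob's lug starts 1 mm below the plate: off a notch the knob is stopped after 1 to 2 mm, at a notch it rises 8 mm. The lug enters only within about 1.5 degrees of the notch's middle. Over 25 N of lug on plate damages it
- mark (a point): inner end of the longest mark, 33 mm from the knob's axis, 127 mm above the desk
- knob_top (a point): centre of the bar's top, on the knob's axis; 162 mm above the desk when pushed in, 170 mm when fully out
- knob_nose (a point): tip of the bar's nose at the top of the bar, 24 mm from the axis
- knob_turn (a joint): angle of the knob in rad, counter-clockwise positive seen from above; 0 when the nose points exactly at the longest mark. Starts between -1.75 and -0.5; end stops at -2.9 and 0.6. Stays where it is left; takes about 0.08 N m to turn
- knob_pull (a joint): how far the knob is pulled up, in m: 0 pushed in (at the start), 0.008 fully out against its stop. An O-ring drags with 3 N both ways, so the knob stays where it is left; a pull of 7 to 11 N is enough to draw it out at a notch
- clip_tin: round aluminium tin, 67 mm across, 48 mm high, loose on top of the punch housing to the right of the scale plate; origin: centre of underside
- mug: white mug, 82 mm across, 92 mm high, on the desk to the left; origin: centre of underside
- book: hardback book lying on the desk to the left, 158 x 222 x 32 mm; origin: centre of underside
- stapler: black and steel stapler on the desk to the right, 145 x 36 x 60 mm; origin: centre of underside

How it is judged:
On the way, in this order (a step that is already met when the one before it is completed fails the run):
1. the knob, still pushed in, points at the longest mark (within about 12 degrees) (value of joint knob_turn between -0.22 and 0.22 rad and value of joint knob_pull below 0.003 m), for 0.1 s.
2. the knob is pulled out at that mark (at least 6 of its 8 mm) (value of joint knob_turn between -0.22 and 0.22 rad and value of joint knob_pull above 0.006 m), for 0.2 s.
At the end, for the whole second after the job is handed in: the knob points at the longest mark within about 12 degrees (0.22 rad), stands pulled out by at least 6 of its 8 mm, is at rest and let go (all of step 2 and linear speed of knob_cap below 0.01 m/s); the robot touches nothing.
It fails at once if the knob is forced: more than 25 N between its lug and the lock plate (contact force between knob_cap and lock_plate above 25 N).
It fails at once if the clip tin is moved by more than 15 mm (distance of clip_tin from where it was at the start of the episode above 0.015 m).
It fails at once if the mug is moved by more than 15 mm (distance of mug from where it was at the start of the episode above 0.015 m).
It fails at once if the book is moved by more than 15 mm (distance of book from where it was at the start of the episode above 0.015 m).
It fails at once if the stapler is moved by more than 15 mm (distance of stapler from where it was at the start of the episode above 0.015 m).
It also fails if it takes over 58 s, if anything falls off the work surface, if the arm or the gripper's body presses on something with over 40 N, if the wrist force passes 120 N, or if a joint passes its speed limit or range.

## Working session

There is one attempt and no reset: what is moved stays moved. The work goes in short steps, Python scripts to look and compute and a shell command to move; the robot and the scene stay as the last step left them, time stands still between calls to the robot, and variables do not carry over. Pictures are saved under pics/ and viewed, and the job is handed in when it is done.

```bash
mkdir -p pics; ls
python3 - <<'E'
from cell import state, grab_frame
import cv2
s=state(); print(s)
for n in ("scene","side","wrist"):
    f=grab_frame(n); cv2.imwrite(f"pics/{n}0.png",f["frame"][:,:,::-1]); print(n,f["vertical_fov"],f["cx"],f["cy"],f["distortion"],f["extrinsics"])
E
```

```text
pics
{'time': 0.0, 'qpos': array([-1.27580769,  0.38380074,  0.04382032,  1.59961214, -0.01785741,
        1.16121436, -0.04994049]), 'joint_vel': array([ 7.67694688e-04, -3.87470016e-04, -7.98402983e-04,  8.31351390e-05,
       -1.05466118e-03, -1.29715607e-03,  9.45753490e-05]), 'joint_efforts': array([ 2.45250558e-04, -4.33467329e+01,  1.02481786e+00, -2.49505967e+01,
        1.06120639e-02,  1.13104013e-02, -9.95339917e-06]), 'eef_pos': array([0.24845818, 0.59965964, 0.25189135]), 'eef_rot': array([[-8.48096217e-04,  3.82701947e-01,  9.23871474e-01],
       [-2.50295972e-03,  9.23868100e-01, -3.82702847e-01],
       [-9.99996508e-01, -2.63698192e-03,  1.74358517e-04]]), 'ft_force': array([ 0.07065904, -0.12257676, -0.1919509 ]), 'ft_torque': array([-0.03704949, -0.06237081, -0.00492298]), 'opening': 0.9963670811165363}
scene 47.56782517135257 320.59065041277415 237.3243434830216 [-0.1119991  0.         0.         0.         0.       ] [[-0.6951993   0.71880875  0.00345219  0.358331  ]
 [-0.611443   -0.59387145  0.52292845  0.23905481]
 [ 0.3779357   0.36142867  0.85236959 -1.66819915]
 [ 0.          0.          0.          1.        ]]
side 50.14597519492514 305.88459866863053 240.08962677482776 [-0.05419836  0.          0.          0.          0.        ] [[ 0.81830335 -0.57438678 -0.02143499 -0.44376564]
 [ 0.42696573  0.58246667  0.69168839 -0.29334278]
 [-0.3848115  -0.57516294  0.7218779  -1.15298706]
 [ 0.          0.          0.          1.        ]]
wrist 60.11302833270891 319.0999218520674 237.31971483838382 [-0.0074048  0.         0.         0.         0.       ] [[ 0.38194109  0.9241856  -0.00140768 -0.64873944]
 [-0.8902088   0.36748933 -0.26922088  0.03574767]
 [-0.24829275  0.10407965  0.96307743 -0.37826773]
 [ 0.          0.          0.          1.        ]]
```

View pics/scene0.png

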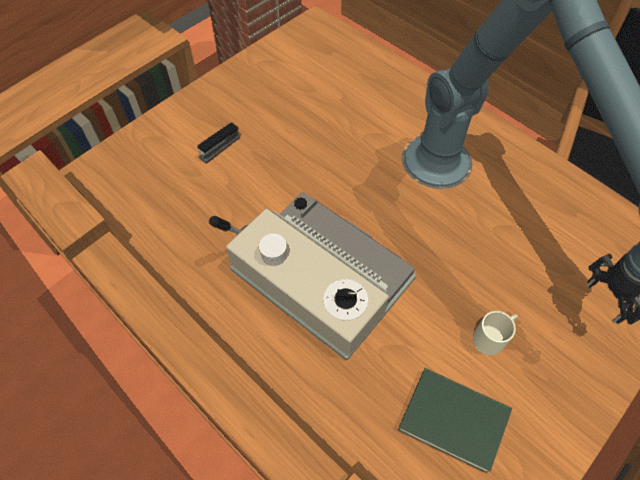

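View pics/side0.png

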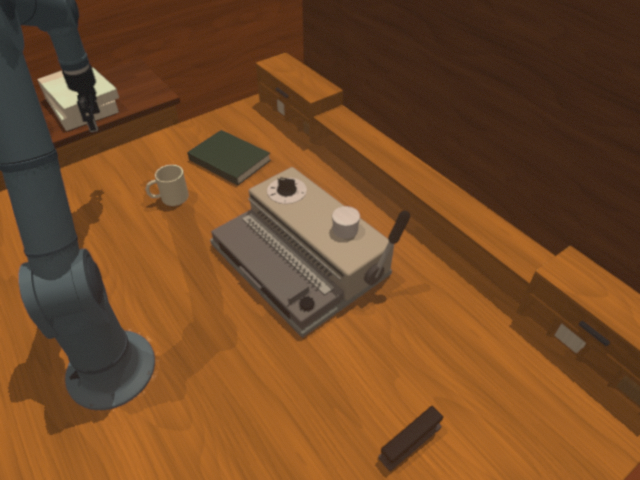

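View pics/wrist0.png

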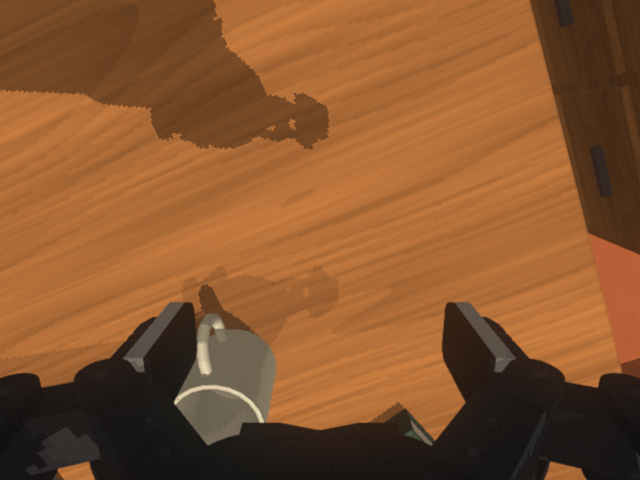

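The scene view has the knob at about (346,297), the tin at (273,248), the mug at (495,333) and the book at (455,420). The side view has the knob at about (287,187). I'll enlarge both.

```bash
python3 - <<'E'
import cv2
a=cv2.imread("pics/scene0.png")[265:335,305:385]; b=cv2.imread("pics/side0.png")[165:215,255:320]
cv2.imwrite("pics/c1.png",cv2.resize(a,None,fx=8,fy=8,interpolation=cv2.INTER_CUBIC))
cv2.imwrite("pics/c2.png",cv2.resize(b,None,fx=10,fy=10,interpolation=cv2.INTER_CUBIC))
E
cat > h.py <<'E'
import numpy as np,cv2
def K(f):
    F=240/np.tan(np.radians(f["vertical_fov"]/2)); return np.array([[F,0,f["cx"]],[0,F,f["cy"]],[0,0,1.]])
def ray(f,px):
    u=cv2.undistortPoints(np.array([[px]],float),K(f),np.array(f["distortion"]))[0,0]
    E=np.array(f["extrinsics"]);R=E[:3,:3];t=E[:3,3]
    return -R.T@t, R.T@np.array([u[0],-u[1],-1.])
def atz(f,px,z):
    o,d=ray(f,px); return o+d*(z-o[2])/d[2]
def proj(f,P):
    E=np.array(f["extrinsics"]);c=np.atleast_2d(P)@E[:3,:3].T+E[:3,3]
    c=c*[1,-1,-1]
    return cv2.projectPoints(c,np.zeros(3),np.zeros(3),K(f),np.array(f["distortion"]))[0][:,0]
E
```

```text
(no output)
```

View pics/c1.png

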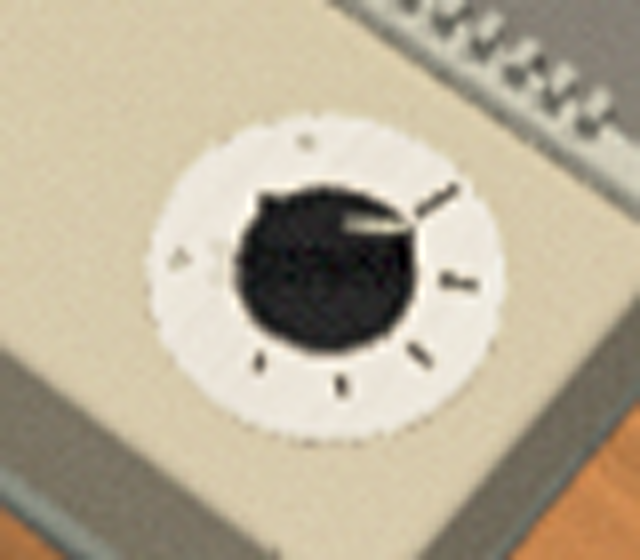

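View pics/c2.png

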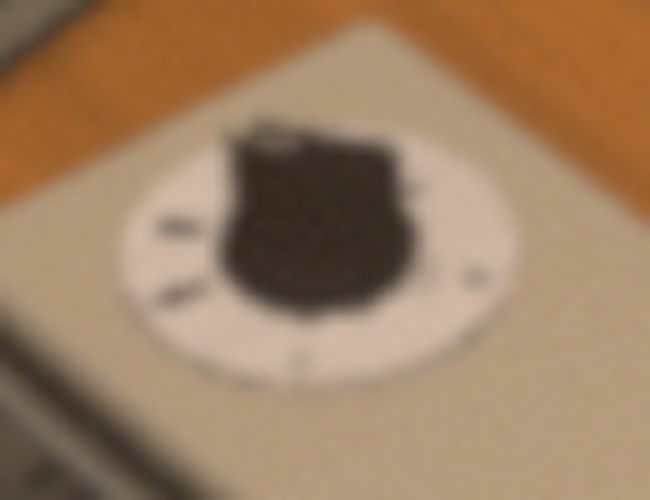

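Run:
```python
from cell import state, grab_frame
from h import *
f=grab_frame("scene"); g=grab_frame("side")
c=lambda x,y:(305+(x+.5)/8-.5,265+(y+.5)/8-.5)
d=lambda x,y:(255+(x+.5)/10-.5,165+(y+.5)/10-.5)
for n,p in dict(L=(148,272),R=(504,277),T=(327,113),B=(327,440)).items(): print(n,atz(f,c(*p),.1265))
C=atz(f,c(327,276),.1265); print("C",C, "side",atz(g,d(319,250),.1265))
for p in [(418,216),(458,188),(305,140),(180,258),(260,362),(341,384),(420,355),(458,282)]:
    m=atz(f,c(*p),.127)-C; print(p,np.hypot(*m[:2]),np.degrees(np.arctan2(m[1],m[0])))
a=atz(f,c(347,222),.162);b=atz(f,c(408,229),.162);print(a,b,np.degrees(np.arctan2(*(b-a)[1::-1])),np.hypot(*(b-C)[:2]),np.degrees(np.arctan2(*(b-C)[1::-1])), proj(f,[C[0],C[1],.162]))
print(atz(f,(273,240),.1735))
# machine front edge direction: deck edge
p=atz(f,(307,194),.06);q=atz(f,(414,272),.06);print(p,q,np.degrees(np.arctan2(*(q-p)[1::-1])))
```

```text
L [0.62513092 0.11359783 0.1265    ]
R [0.55324179 0.19021079 0.1265    ]
T [0.54967511 0.11578285 0.1265    ]
B [0.62764162 0.18781617 0.1265    ]
C [0.5893325  0.15240953 0.1265    ] side [0.58994614 0.15405941 0.1265    ]
(418, 216) 0.033623088076944765 169.22830522442874
(458, 188) 0.04897280290283298 169.812811191105
(305, 140) 0.04496594095828434 -128.80473818441197
(180, 258) 0.04368585100642199 -53.29331086592514
(260, 362) 0.03439021259534965 8.073672522586879
(341, 384) 0.03494696555481196 49.39937975987562
(420, 355) 0.03690169555190451 90.09453879693905
(458, 282) 0.038624590463149915 130.80456295121493
[0.58601241 0.15511304 0.162     ] [0.57543985 0.16924693 0.162     ] 126.79755471771654 0.021828966381116043 129.52625228338522 [[346.09818633 292.51060733]]
[ 0.61358801 -0.06556765  0.1735    ]
[ 0.40205421 -0.16289975  0.06      ] [0.38564308 0.20855629 0.06      ] 92.52971388631092
```

Both cameras agree the axis is near (0.5895, 0.153). The mark lies at world ~169.5° and the nose at ~128°, so the knob angle is about -41°, within the given range. I'll move above the knob.

```bash
python3 -m pendant '[{"travel":[0,-0.57,0.97],"spin":0},{"travel":[0,-0.57,0.97],"spin":0},{"travel":[0,-0.57,0.97],"spin":0},{"travel":[0,-0.57,0.97],"spin":0},{"travel":[0,-0.57,0.97],"spin":0}]' 50 20
```

```text
time: 0.67
eef_pos: [0.3171, 0.5097, 0.2531]
eef_rot: [[-0.0, 0.383, 0.924], [-0.0, 0.924, -0.383], [-1.0, -0.0, -0.0]]
ft_force: [-0.0, -0.9, -0.3]
opening: 0.584
```

```bash
for i in 1; do python3 -m pendant '[{"travel":[0,-0.57,0.97],"spin":0},{"travel":[0,-0.57,0.97],"spin":0},{"travel":[0,-0.57,0.97],"spin":0},{"travel":[0,-0.57,0.97],"spin":0},{"travel":[0,-0.57,0.97],"spin":0}]'; done
python3 -m pendant '[{"travel":[0,-0.57,0.97],"spin":0},{"travel":[0,-0.57,0.97],"spin":0},{"travel":[0,-0.57,0.97],"spin":0},{"travel":[0,-0.57,0.97],"spin":0},{"travel":[0,-0.57,0.97],"spin":0}]'
python3 -m pendant '[{"travel":[0,-0.57,0.97],"spin":0},{"travel":[0,-0.57,0.97],"spin":0},{"travel":[0,-0.57,0.97],"spin":0},{"travel":[0,-0.57,0.97],"spin":0}]'
python3 -m pendant '[{"travel":[0,0,0],"spin":1},{"travel":[0,0,0],"spin":1},{"travel":[0,0,0],"spin":1},{"travel":[0,0,0],"spin":1},{"travel":[0,0,0],"spin":1}]'
python3 -m pendant '[{"travel":[0,0,0],"spin":0.9},{"travel":[0,0,0],"spin":0}]'
```

```text
time: 1.08
eef_pos: [0.3849, 0.4199, 0.2532]
eef_rot: [[-0.0, 0.383, 0.924], [-0.0, 0.924, -0.383], [-1.0, -0.0, -0.0]]
ft_force: [0.3, 0.1, 0.9]
opening: 0.59
time: 1.5
eef_pos: [0.4527, 0.3301, 0.2533]
eef_rot: [[-0.0, 0.383, 0.924], [-0.0, 0.924, -0.383], [-1.0, -0.0, -0.0]]
ft_force: [-0.4, -0.0, -1.0]
opening: 0.584
time: 1.83
eef_pos: [0.5069, 0.2583, 0.2533]
eef_rot: [[-0.0, 0.383, 0.924], [0.0, 0.924, -0.383], [-1.0, 0.0, -0.0]]
ft_force: [1.5, 0.0, 0.0]
opening: 0.581
time: 2.25
eef_pos: [0.5063, 0.2592, 0.2531]
eef_rot: [[-0.0, 0.74, 0.672], [-0.0, 0.672, -0.74], [-1.0, -0.0, -0.0]]
ft_force: [-0.3, 0.1, -0.1]
opening: 0.584
time: 2.42
eef_pos: [0.5063, 0.2593, 0.2531]
eef_rot: [[-0.0, 0.789, 0.615], [-0.0, 0.615, -0.789], [-1.0, -0.0, -0.0]]
ft_force: [-0.0, -0.2, -0.8]
opening: 0.588
```

```bash
python3 -m pendant '[{"travel":[0,0,1],"spin":0},{"travel":[0,0,1],"spin":0},{"travel":[0,0,1],"spin":0},{"travel":[0,0,1],"spin":0},{"travel":[0,0,1],"spin":0}]'
python3 -m pendant '[{"travel":[0.5,0,0.9],"spin":0},{"travel":[0.5,0,0.85],"spin":0},{"travel":[0,0,0],"spin":0},{"travel":[0,0,0],"spin":0}]'
python3 - <<'E'
from cell import state, grab_frame
import cv2
from h import *
f=grab_frame("wrist"); cv2.imwrite("pics/w1.png",f["frame"][:,:,::-1])
f2=grab_frame("scene"); cv2.imwrite("pics/s1.png",cv2.resize(f2["frame"][200:360,240:450,::-1],None,fx=3.5,fy=3.5,interpolation=cv2.INTER_CUBIC))
print(proj(f,[[.5895,.153,.1265],[.5895,.153,.162]]))
E
```

```text
time: 2.83
eef_pos: [0.5684, 0.1799, 0.2532]
eef_rot: [[-0.0, 0.786, 0.618], [0.0, 0.618, -0.786], [-1.0, -0.0, -0.0]]
ft_force: [0.1, -1.0, 1.1]
opening: 0.581
time: 3.17
eef_pos: [0.5892, 0.1517, 0.2325]
eef_rot: [[-0.002, 0.789, 0.615], [-0.001, 0.615, -0.789], [-1.0, -0.002, -0.0]]
ft_force: [-0.2, 0.2, -0.6]
opening: 0.583
[[321.06131345 243.60583651]
 [321.34033833 264.15673668]]
```

View pics/w1.png

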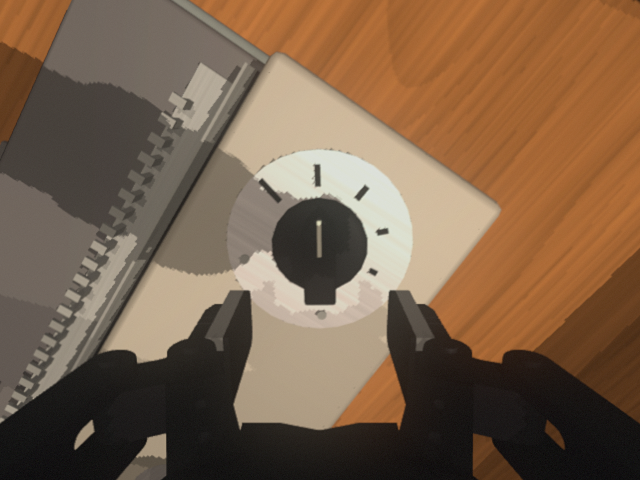

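View pics/s1.png

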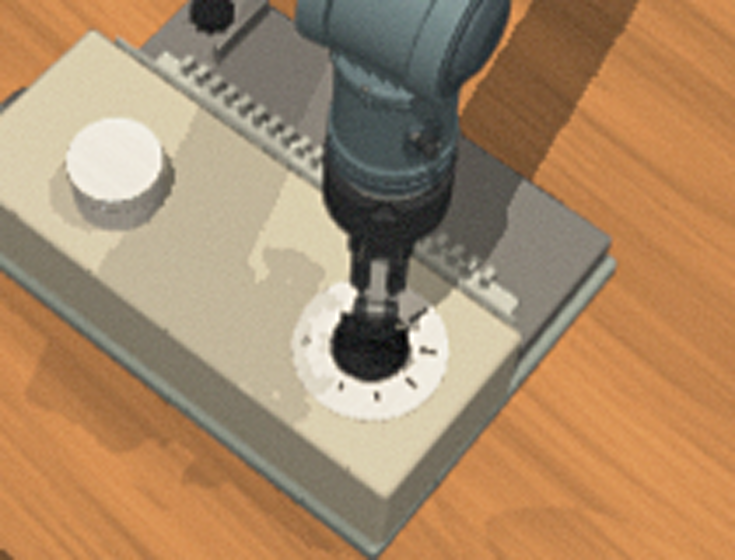

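The wrist view shows the plate from (227,239) to (413,239), the white line vertical at x≈319, and the bar symmetric about it, so the jaws line up with the bar. I'll refine the axis.

Run:
```python
from cell import state, grab_frame
from h import *
f=grab_frame("wrist")
for p in [(227,240),(413,240),(320,149),(320,327)]: print(atz(f,p,.1265))
C=(sum(atz(f,p,.1265) for p in [(227,240),(413,240)])/2, sum(atz(f,p,.1265) for p in [(320,149),(320,327)])/2);print(C)
a=atz(f,(280,201),.127);b=atz(f,(262,181),.127)
c0=C[1]
for m in(a,b): print(np.hypot(*(m-c0)[:2]),np.degrees(np.arctan2(*(m-c0)[1::-1])))
a=atz(f,(319.5,258),.162);b=atz(f,(319.5,221),.162);t=atz(f,(320,304),.162);print(a,b,t,np.degrees(np.arctan2(*(b-a)[1::-1])))
s=state();print(s["eef_pos"],s["qpos"])
```

```text
[0.5460034  0.12421829 0.1265    ]
[0.62967711 0.18993628 0.1265    ]
[0.55627765 0.1971424  0.1265    ]
[0.6218065  0.11389036 0.1265    ]
(array([0.58784025, 0.15707728, 0.1265    ]), array([0.58904207, 0.15551638, 0.1265    ]))
0.033223244290857164 170.23245518408132
0.04791789664896326 169.84223013861765
[0.58693605 0.15758109 0.162     ] [0.57545926 0.17217161 0.162     ] [0.60223642 0.13853772 0.162     ] 128.18829720974205
[0.58906513 0.1549226  0.2337358 ] [-0.64579003  0.33739433  0.39306415  1.73583593 -0.1445143   1.09617553
  0.45970394]
```

The wrist view puts the axis at (0.589, 0.155), directly under the TCP. It needs a turn of about 41.8°. I'll descend about 73 mm.

```bash
python3 -m pendant '[{"travel":[0.9,0,0],"spin":0},{"travel":[0.9,0,0],"spin":0},{"travel":[0.9,0,0],"spin":0},{"travel":[0,0,0],"spin":0},{"travel":[0,0,0],"spin":0}]'
python3 -c "
from cell import state;s=state();print(s['eef_pos'],s['ft_force'])"
python3 -m pendant '[{"travel":[0.5,0,0],"spin":0},{"travel":[0.4,0,0],"spin":0},{"travel":[0,0,0],"spin":0},{"travel":[0,0,0],"spin":0}]'
python3 - <<'E'
from cell import state, grab_frame
import cv2
s=state();print(s['eef_pos'],s['ft_force'])
f=grab_frame("wrist"); cv2.imwrite("pics/w2.png",f["frame"][:,:,::-1])
E
```

```text
time: 3.73
eef_pos: [0.5883, 0.1543, 0.1788]
eef_rot: [[-0.002, 0.787, 0.618], [-0.0, 0.618, -0.787], [-1.0, -0.002, -0.001]]
ft_force: [0.2, -0.6, 0.0]
opening: 0.583
[0.58834033 0.15430866 0.1788108 ] [ 0.22124043 -0.63698236  0.04383143]
time: 4.07
eef_pos: [0.5892, 0.1529, 0.161]
eef_rot: [[-0.001, 0.788, 0.616], [-0.0, 0.616, -0.788], [-1.0, -0.001, -0.0]]
ft_force: [0.7, -0.5, 1.0]
opening: 0.59
[0.58922445 0.15293273 0.16098336] [ 0.70344692 -0.46797755  1.01616484]
```

View pics/w2.png

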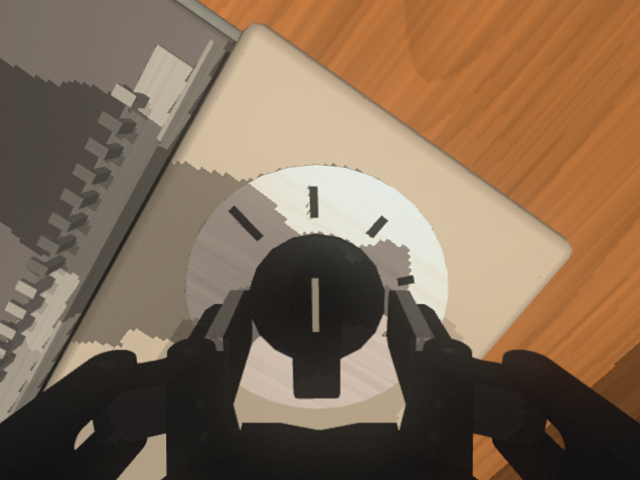

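Run:
```python
from cell import state, grab_frame
from h import *
f=grab_frame("wrist");s=state();p=s["eef_pos"];print(p)
print(proj(f,[p]))
for q in [(316.5,331),(315.5,279),(317,396)]: 
  w=atz(f,q,.162);print(w,(w-p)@s["eef_rot"]*1000)
for q in [(186,285),(449,285),(318,164),(318,408)]:
  w=atz(f,q,.1265);print(w,(w-p)@s["eef_rot"]*1000)
```

```text
[0.58985897 0.15295557 0.16166183]
[[319.85132643 339.15115136]]
[0.58708661 0.15474423 0.162     ] [-0.33960387 -1.08356472 -3.11611248]
[0.57584891 0.1686515  0.162     ] [ -0.34414119  -1.37873748 -20.99377893]
[0.60219519 0.13564268 0.162     ] [-0.333582   -0.9353246  21.23786136]
[0.54460445 0.12334692 0.1265    ] [ 35.12694695 -53.91247108  -4.53231332]
[0.62822746 0.18870843 0.1265    ] [35.19346361 52.22390292 -4.5657999 ]
[0.5568224  0.19419243 0.1265    ] [ 35.14855558  -0.67292707 -52.84292342]
[0.62242227 0.11023477 0.1265    ] [35.17450392 -0.65761206 53.70392385]
```

```bash
python3 -m pendant '[{"travel":[0.0,-0.045,-0.02],"spin":0},{"travel":[0,0,0],"spin":0},{"travel":[0,0,0],"spin":0},{"travel":[0,0,0],"spin":0},{"travel":[0,0,0],"spin":0}]' 0 30
python3 -m pendant '[{"travel":[0.0,0,0],"spin":0},{"travel":[0,0,0],"spin":0},{"travel":[0,0,0],"spin":0},{"travel":[0,0,0],"spin":0},{"travel":[0,0,0],"spin":0}]'
```

```text
time: 4.58
eef_pos: [0.5884, 0.1524, 0.1617]
eef_rot: [[-0.0, 0.788, 0.615], [-0.0, 0.615, -0.788], [-1.0, -0.0, -0.0]]
ft_force: [-1.9, -1.2, 3.4]
opening: 0.181
time: 5.0
eef_pos: [0.5885, 0.1525, 0.1617]
eef_rot: [[-0.0, 0.788, 0.615], [-0.0, 0.615, -0.788], [-1.0, -0.0, -0.0]]
ft_force: [-2.6, -1.3, 6.2]
opening: 0.175
```

```bash
python3 -m pendant '[{"travel":[0,0,0],"spin":-0.7},{"travel":[0,0,0],"spin":-0.7},{"travel":[0,0,0],"spin":-0.7},{"travel":[0,0,0],"spin":-0.7},{"travel":[0,0,0],"spin":-0.7}]'
python3 -m pendant '[{"travel":[0,0,0],"spin":-0.7},{"travel":[0,0,0],"spin":-0.7},{"travel":[0,0,0],"spin":-0.7},{"travel":[0,0,0],"spin":-0.7},{"travel":[0,0,0],"spin":-0.7}]'
python3 -m pendant '[{"travel":[0,0,0],"spin":-0.7},{"travel":[0,0,0],"spin":-0.7},{"travel":[0,0,0],"spin":0},{"travel":[0,0,0],"spin":0},{"travel":[0,0,0],"spin":0}]'
python3 - <<'E'
from cell import state, grab_frame
import cv2
s=state();print(s['eef_pos'],s['ft_force'],s['ft_torque'])
f=grab_frame("wrist"); cv2.imwrite("pics/w3.png",f["frame"][:,:,::-1])
E
```

```text
time: 5.42
eef_pos: [0.5884, 0.1524, 0.1617]
eef_rot: [[-0.001, 0.565, 0.825], [-0.0, 0.825, -0.565], [-1.0, -0.0, -0.001]]
ft_force: [-3.3, -1.1, 5.5]
opening: 0.179
time: 5.83
eef_pos: [0.5883, 0.1523, 0.1617]
eef_rot: [[-0.001, 0.29, 0.957], [-0.0, 0.957, -0.29], [-1.0, -0.0, -0.001]]
ft_force: [-2.2, -1.0, 5.7]
opening: 0.18
time: 6.25
eef_pos: [0.5883, 0.1522, 0.1617]
eef_rot: [[-0.001, 0.174, 0.985], [-0.0, 0.985, -0.174], [-1.0, -0.001, -0.001]]
ft_force: [-2.9, -1.8, 6.0]
opening: 0.176
[0.58834427 0.15224877 0.16170479] [-2.90106412 -1.83674195  6.04643179] [-0.35822163  0.67315395  0.11706577]
```

View pics/w3.png

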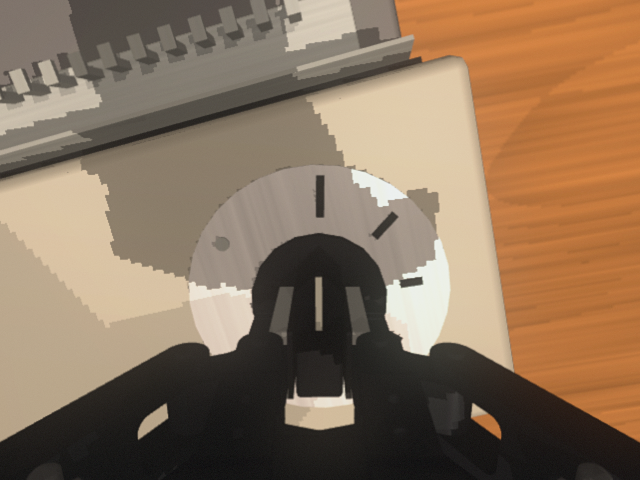

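The line at x≈319 now points at the longest mark (x≈320). Next come light pulls, to see how stiff it is.

```bash
python3 -m pendant '[{"travel":[-0.05,0,0],"spin":0},{"travel":[0,0,0],"spin":0},{"travel":[0,0,0],"spin":0}]'
python3 -m pendant '[{"travel":[-0.03,0,0],"spin":0},{"travel":[0,0,0],"spin":0},{"travel":[0,0,0],"spin":0}]'
```

```text
time: 6.55
eef_pos: [0.5883, 0.1523, 0.1618]
eef_rot: [[-0.001, 0.174, 0.985], [-0.001, 0.985, -0.174], [-1.0, -0.001, -0.001]]
ft_force: [-1.7, -1.3, 1.2]
opening: 0.179
time: 6.8
eef_pos: [0.5883, 0.1523, 0.1619]
eef_rot: [[-0.001, 0.174, 0.985], [-0.001, 0.985, -0.174], [-1.0, -0.001, -0.001]]
ft_force: [0.5, -1.9, -3.5]
opening: 0.182
```

```bash
python3 -m pendant '[{"travel":[-0.05,0,0],"spin":0},{"travel":[0,0,0],"spin":0},{"travel":[0,0,0],"spin":0}]'
python3 -m pendant '[{"travel":[-0.05,0,0],"spin":0},{"travel":[0,0,0],"spin":0},{"travel":[0,0,0],"spin":0}]'
```

```text
time: 7.05
eef_pos: [0.5882, 0.1523, 0.163]
eef_rot: [[-0.001, 0.174, 0.985], [-0.001, 0.985, -0.174], [-1.0, -0.001, -0.001]]
ft_force: [0.1, -1.9, -6.8]
opening: 0.183
time: 7.3
eef_pos: [0.588, 0.1523, 0.1634]
eef_rot: [[-0.001, 0.174, 0.985], [-0.001, 0.985, -0.174], [-1.0, -0.001, -0.001]]
ft_force: [3.5, -1.8, -13.0]
opening: 0.175
```

```bash
python3 -m pendant '[{"travel":[0.025,0,0],"spin":-0.1},{"travel":[0,0,0],"spin":-0.1},{"travel":[0,0,0],"spin":-0.1},{"travel":[0,0,0],"spin":-0.1},{"travel":[0,0,0],"spin":-0.1}]'
python3 -m pendant '[{"travel":[0,0,0],"spin":-0.1},{"travel":[0,0,0],"spin":-0.1},{"travel":[0,0,0],"spin":-0.1},{"travel":[0,0,0],"spin":-0.1},{"travel":[0,0,0],"spin":-0.1}]'
```

```text
time: 7.72
eef_pos: [0.588, 0.1523, 0.1637]
eef_rot: [[-0.001, 0.131, 0.991], [-0.0, 0.991, -0.131], [-1.0, -0.001, -0.001]]
ft_force: [1.2, -1.6, -15.0]
opening: 0.182
time: 8.13
eef_pos: [0.5879, 0.1522, 0.1638]
eef_rot: [[-0.002, 0.087, 0.996], [-0.001, 0.996, -0.087], [-1.0, -0.001, -0.002]]
ft_force: [0.6, -3.1, -14.6]
opening: 0.182
```

```bash
python3 -m pendant '[{"travel":[0.04,0,0],"spin":-0.1},{"travel":[0,0,0],"spin":-0.1},{"travel":[0,0,0],"spin":-0.1},{"travel":[0,0,0],"spin":-0.1},{"travel":[0,0,0],"spin":-0.1}]'
python3 -m pendant '[{"travel":[0.0,0,0],"spin":-0.1},{"travel":[0,0,0],"spin":-0.1},{"travel":[0,0,0],"spin":-0.1},{"travel":[0,0,0],"spin":-0.1},{"travel":[0,0,0],"spin":-0.1}]'
```

```text
time: 8.55
eef_pos: [0.588, 0.1523, 0.1638]
eef_rot: [[-0.002, 0.043, 0.999], [-0.001, 0.999, -0.043], [-1.0, -0.001, -0.001]]
ft_force: [-2.7, -3.6, -9.5]
opening: 0.182
time: 8.97
eef_pos: [0.588, 0.1523, 0.1637]
eef_rot: [[-0.001, -0.001, 1.0], [-0.001, 1.0, 0.001], [-1.0, -0.001, -0.001]]
ft_force: [-3.1, -4.3, -8.8]
opening: 0.178
```

```bash
python3 - <<'E'
from cell import state, grab_frame
import cv2
f=grab_frame("wrist"); cv2.imwrite("pics/w4.png",f["frame"][140:430,170:470,::-1])
E
python3 -m pendant '[{"travel":[0.0,0,0],"spin":-0.1},{"travel":[0,0,0],"spin":-0.1},{"travel":[0,0,0],"spin":-0.1},{"travel":[0,0,0],"spin":0},{"travel":[0,0,0],"spin":0}]'
```

```text
time: 9.43
eef_pos: [0.588, 0.1523, 0.1637]
eef_rot: [[-0.001, -0.026, 1.0], [-0.001, 1.0, 0.026], [-1.0, -0.001, -0.001]]
ft_force: [-2.9, -4.2, -9.0]
opening: 0.184
```

View pics/w4.png

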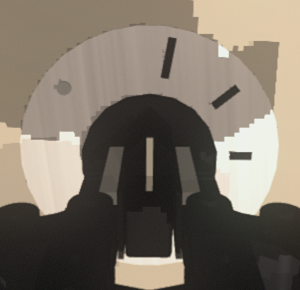

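The knob turns with the jaws; the mark now sits about 10° clockwise of the line. There's no notch on this side, so I'll rock back under the same light pull.

```bash
python3 -m pendant '[{"travel":[0,0,0],"spin":0.15},{"travel":[0,0,0],"spin":0.15},{"travel":[0,0,0],"spin":0.15},{"travel":[0,0,0],"spin":0.15},{"travel":[0,0,0],"spin":0.15}]'
python3 -m pendant '[{"travel":[0,0,0],"spin":0.15},{"travel":[0,0,0],"spin":0.15},{"travel":[0,0,0],"spin":0.15},{"travel":[0,0,0],"spin":0.15},{"travel":[0,0,0],"spin":0.15}]'
python3 -m pendant '[{"travel":[0,0,0],"spin":0.15},{"travel":[0,0,0],"spin":0.15},{"travel":[0,0,0],"spin":0.15},{"travel":[0,0,0],"spin":0.15},{"travel":[0,0,0],"spin":0.15}]'
python3 -m pendant '[{"travel":[0,0,0],"spin":0.1},{"travel":[0,0,0],"spin":0.1},{"travel":[0,0,0],"spin":0.1},{"travel":[0,0,0],"spin":0.1},{"travel":[0,0,0],"spin":0.1}]'
```

```text
time: 9.85
eef_pos: [0.588, 0.1523, 0.1637]
eef_rot: [[-0.001, 0.035, 0.999], [-0.002, 0.999, -0.035], [-1.0, -0.002, -0.001]]
ft_force: [-1.7, -5.0, -8.9]
opening: 0.183
time: 10.27
eef_pos: [0.588, 0.1523, 0.1637]
eef_rot: [[-0.001, 0.1, 0.995], [-0.002, 0.995, -0.1], [-1.0, -0.002, -0.001]]
ft_force: [-2.9, -4.0, -8.4]
opening: 0.179
time: 10.68
eef_pos: [0.588, 0.1524, 0.1637]
eef_rot: [[-0.001, 0.165, 0.986], [-0.002, 0.986, -0.165], [-1.0, -0.002, -0.001]]
ft_force: [-2.1, -3.8, -8.6]
opening: 0.175
time: 11.1
eef_pos: [0.588, 0.1524, 0.1637]
eef_rot: [[-0.001, 0.208, 0.978], [-0.002, 0.978, -0.208], [-1.0, -0.002, -0.001]]
ft_force: [-2.5, -3.5, -8.7]
opening: 0.179
```

```bash
python3 -m pendant '[{"travel":[-0.01,0,0],"spin":0.1},{"travel":[0,0,0],"spin":0.1},{"travel":[0,0,0],"spin":0.1},{"travel":[0,0,0],"spin":0.1},{"travel":[0,0,0],"spin":0.1}]'
python3 -m pendant '[{"travel":[0,0,0],"spin":0.1},{"travel":[0,0,0],"spin":0.1},{"travel":[0,0,0],"spin":0.1},{"travel":[0,0,0],"spin":0.1},{"travel":[0,0,0],"spin":0.1}]'
python3 -m pendant '[{"travel":[0,0,0],"spin":0.1},{"travel":[0,0,0],"spin":0.1},{"travel":[0,0,0],"spin":0.1},{"travel":[0,0,0],"spin":0.1},{"travel":[0,0,0],"spin":0.1}]'
```

```text
time: 11.52
eef_pos: [0.5881, 0.1525, 0.1637]
eef_rot: [[-0.001, 0.252, 0.968], [-0.001, 0.968, -0.252], [-1.0, -0.002, -0.001]]
ft_force: [-3.4, -3.6, -9.3]
opening: 0.18
time: 11.93
eef_pos: [0.5882, 0.1524, 0.164]
eef_rot: [[-0.001, 0.295, 0.955], [-0.001, 0.955, -0.295], [-1.0, -0.001, -0.001]]
ft_force: [-3.2, -5.2, -3.8]
opening: 0.174
time: 12.35
eef_pos: [0.5883, 0.1524, 0.1651]
eef_rot: [[-0.001, 0.336, 0.942], [-0.001, 0.942, -0.336], [-1.0, -0.001, -0.001]]
ft_force: [-4.9, -5.3, -4.3]
opening: 0.174
```

The pull dropped and the knob rose: the notch was entered near -6 or -7°. I overshot the turn slightly, so I'll turn back and see how it's loaded.

```bash
python3 -c "
from cell import state;s=state();print(s['eef_pos'],s['ft_force'],s['ft_torque'])"
python3 -m pendant '[{"travel":[0,0,0],"spin":-0.1},{"travel":[0,0,0],"spin":-0.1},{"travel":[0,0,0],"spin":-0.1},{"travel":[0,0,0],"spin":0}]'
python3 -c "
from cell import state;s=state();print(s['eef_pos'],s['ft_force'],s['ft_torque'])"
python3 -m pendant '[{"travel":[-0.05,0,0],"spin":0},{"travel":[0,0,0],"spin":0},{"travel":[0,0,0],"spin":0}]'
```

```text
[0.58831805 0.15243421 0.16508679] [-4.93098387 -5.26585222 -4.29919768] [-1.11931229  1.09794851  0.39858849]
time: 12.68
eef_pos: [0.5883, 0.1524, 0.1651]
eef_rot: [[-0.001, 0.313, 0.95], [-0.0, 0.95, -0.313], [-1.0, -0.0, -0.001]]
ft_force: [-4.4, -4.6, -3.1]
opening: 0.179
[0.58830283 0.15239957 0.16512319] [-4.39082843 -4.5564817  -3.05959873] [-1.01796788  1.13155763 -0.03211348]
time: 12.93
eef_pos: [0.5883, 0.1524, 0.1663]
eef_rot: [[-0.001, 0.313, 0.95], [-0.0, 0.95, -0.313], [-1.0, -0.0, -0.001]]
ft_force: [-4.5, -4.9, -3.2]
opening: 0.18
```

```bash
python3 -m pendant '[{"travel":[-0.05,0,0],"spin":0},{"travel":[-0.05,0,0],"spin":0},{"travel":[0,0,0],"spin":0}]'
python3 -m pendant '[{"travel":[-0.05,0,0],"spin":0},{"travel":[0,0,0],"spin":0},{"travel":[0,0,0],"spin":0}]'
python3 -m pendant '[{"travel":[-0.05,0,0],"spin":0},{"travel":[0,0,0],"spin":0},{"travel":[0,0,0],"spin":0}]'
```

```text
time: 13.18
eef_pos: [0.5883, 0.1524, 0.1684]
eef_rot: [[-0.001, 0.313, 0.95], [-0.0, 0.95, -0.313], [-1.0, -0.0, -0.001]]
ft_force: [-5.1, -5.2, -3.1]
opening: 0.178
time: 13.43
eef_pos: [0.5883, 0.1524, 0.1693]
eef_rot: [[-0.001, 0.313, 0.95], [-0.0, 0.95, -0.313], [-1.0, -0.0, -0.001]]
ft_force: [-5.2, -4.4, -3.0]
opening: 0.179
time: 13.68
eef_pos: [0.5883, 0.1524, 0.17]
eef_rot: [[-0.001, 0.313, 0.95], [-0.0, 0.95, -0.313], [-1.0, -0.0, -0.001]]
ft_force: [-4.1, -4.5, -4.8]
opening: 0.18
```

```bash
python3 -m pendant '[{"travel":[-0.03,0,0],"spin":0},{"travel":[0,0,0],"spin":0},{"travel":[0,0,0],"spin":0}]'
python3 - <<'E'
from cell import state, grab_frame
import cv2
s=state();print(s['eef_pos'],s['ft_force'],s['ft_torque'])
for n in("wrist","side"):
  f=grab_frame(n); F=f["frame"][:,:,::-1]
  if n=="side": F=cv2.resize(F[140:230,240:340],None,fx=6,fy=6,interpolation=cv2.INTER_CUBIC)
  cv2.imwrite(f"pics/{n}5.png",F)
E
```

```text
time: 13.93
eef_pos: [0.5883, 0.1524, 0.17]
eef_rot: [[-0.001, 0.313, 0.95], [-0.0, 0.95, -0.313], [-1.0, -0.001, -0.001]]
ft_force: [-2.2, -4.4, -6.7]
opening: 0.18
[0.58828942 0.152416   0.17001008] [-2.23200864 -4.36022862 -6.68664548] [-0.94908331  0.89912017 -0.06020155]
```

View pics/wrist5.png

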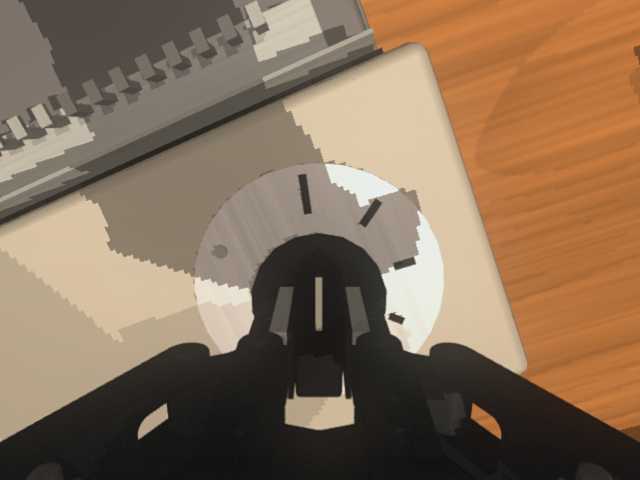

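View pics/side5.png

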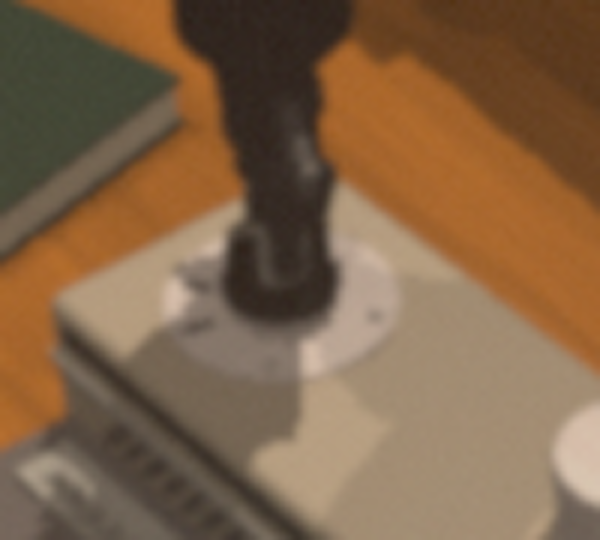

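The jaws and knob have risen 8.3 mm together and reached a firm stop. In the wrist view the knob is unchanged in size while the plate has shrunk. I'll release, then rise.

```bash
python3 -m pendant '[{"travel":[0,0,0],"spin":0},{"travel":[0,0,0],"spin":0},{"travel":[0,0,0],"spin":0},{"travel":[0,0,0],"spin":0},{"travel":[0,0,0],"spin":0}]' 45
python3 -m pendant '[{"travel":[-0.3,0,0],"spin":0},{"travel":[-0.6,0,0],"spin":0},{"travel":[-0.9,0,0],"spin":0},{"travel":[-0.9,0,0],"spin":0},{"travel":[-0.9,0,0],"spin":0}]'
python3 -m pendant '[{"travel":[-0.6,0,0],"spin":0},{"travel":[-0.3,0,0],"spin":0},{"travel":[0,0,0],"spin":0},{"travel":[0,0,0],"spin":0},{"travel":[0,0,0],"spin":0}]'
python3 - <<'E'
from cell import state, grab_frame
from h import *
s=state();print(s['eef_pos'],s['ft_force'],s['ft_torque'])
for n in("wrist","side","scene"):
  f=grab_frame(n); F=f["frame"][:,:,::-1].copy()
  if n=="side": F=cv2.resize(F[140:230,240:340],None,fx=6,fy=6,interpolation=cv2.INTER_CUBIC)
  cv2.imwrite(f"pics/{n}6.png",F)
E
```

```text
time: 14.45
eef_pos: [0.5902, 0.1542, 0.1712]
eef_rot: [[0.004, 0.312, 0.95], [0.002, 0.95, -0.312], [-1.0, 0.003, 0.003]]
ft_force: [-0.5, 0.6, 1.0]
opening: 0.53
time: 14.87
eef_pos: [0.5889, 0.1527, 0.2433]
eef_rot: [[0.001, 0.313, 0.95], [0.0, 0.95, -0.313], [-1.0, 0.001, 0.001]]
ft_force: [0.3, 0.2, 0.4]
opening: 0.519
time: 15.28
eef_pos: [0.5878, 0.1525, 0.2582]
eef_rot: [[-0.002, 0.313, 0.95], [-0.001, 0.95, -0.313], [-1.0, -0.001, -0.002]]
ft_force: [-0.1, 0.3, 0.6]
opening: 0.529
[0.5877776  0.15253949 0.25816511] [-0.11238519  0.25605712  0.58239349] [-0.0016654   0.04029319  0.01374406]
```

View pics/wrist6.png

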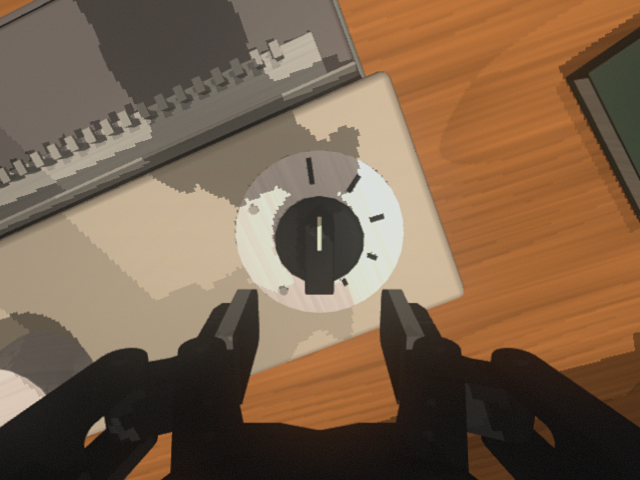

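View pics/side6.png

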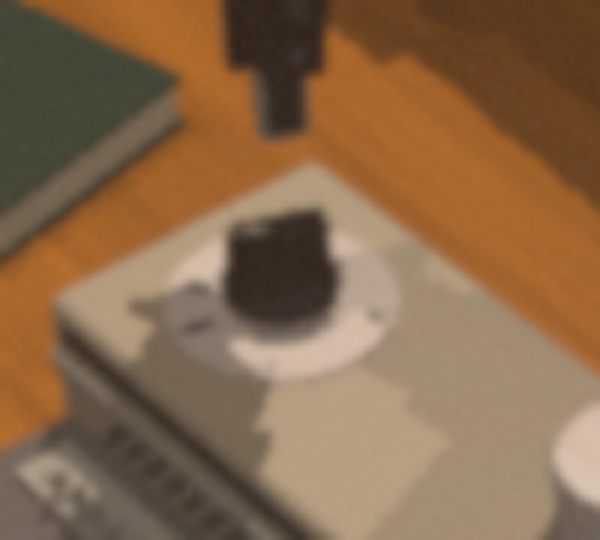

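View pics/scene6.png

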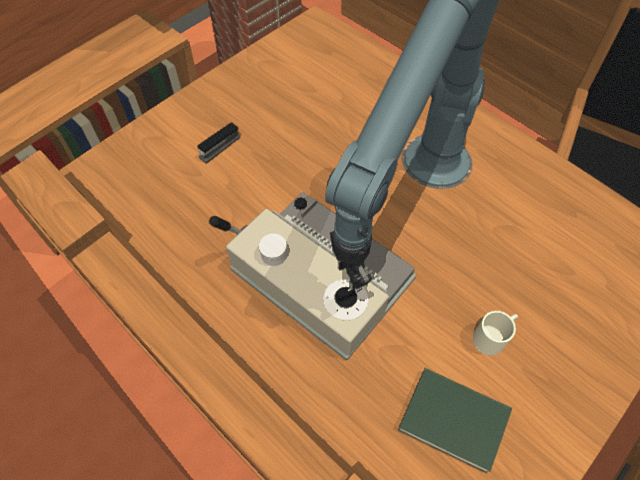

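Run:
```python
from cell import grab_frame
from h import *
f=grab_frame("wrist")
L=[atz(f,p,.1265) for p in[(235,232),(404,232)]];T=[atz(f,p,.1265) for p in[(319,151),(319,312)]]
C=(sum(L)/2*1+sum(T)/2)/2;print(C)
ang=lambda v:np.degrees(np.arctan2(v[1],v[0]))
print([ang(atz(f,p,.127)-C) for p in[(308.5,158),(312,185)]])
for z in(.162,.170):
  a=atz(f,(319.5,250),z);b=atz(f,(319.5,217),z);t=atz(f,(320,294),z);print(z,ang(b-a),np.hypot(*(t-C)[:2]))
```

```text
[0.58786032 0.15241364 0.1265    ]
[np.float64(169.56460131796183), np.float64(169.90835509852747)]
0.162 161.8121597493838 0.025611591235344077
0.17 161.81215974938374 0.02216910699695506
```

The nose sits about 8° off the mark, within 12°. The bar's tail measures 22 mm from the axis only at the pulled-out height. Handing in.

```bash
python3 -c "
from cell import close_job;print(close_job())"
```

```text
the job is handed in; nothing more can be done
None
```

The knob is turned to the longest mark, pulled fully out and let go, and I handed the job in at about 15.5 s of the 58 s.

- **Turning and pulling:** I gripped the bar at 30 N and turned it about 42° onto the mark. Rocking it under a light pull of about 9 N found nothing out to about +11°. It slipped into the notch about 6 to 7° on the other side, and I drew it up to its stop.
- **Forces:** The highest wrist pull I read was 15 N, below the 25 N limit. I could not measure the force on the lug itself. I also turned about 2° too far in the notch, giving about 0.4 N m at the wrist, and backed off straight away.
- **Last checks:**
  - The nose points about 8° clockwise of the mark, inside the 12° limit.
  - The jaws rose 8.3 mm with the knob to a firm stop. The wrist picture fits the fully-out height (bar tail 22 mm from the axis, as it should be), and the side picture shows the knob about 2 pixels higher, as expected.
  - The gripper is open and about 60 mm clear, with wrist force near zero.
  - In the scene picture the tin, mug, book and stapler look unmoved; I compared them by eye only.
- **Disagreement:** Readings of the knob's axis differed by 2 to 3 mm between views. The gripper's give took that up.

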